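# Unload the round specimen mount with the spring slide

### The arm

A 6-joint arm with a two-finger parallel gripper is mounted at the origin on the work surface. World frame = base frame: x ahead of the robot, y to its left, z up, the work surface at z = 0. Lengths are in mm, angles in degrees, forces in N, time in s.
With the tool pointing down it reaches from about 300 to 850 mm from the base axis. Payload 4.2 kg.
Tool frame: the origin (TCP) lies at the very end of the fingers, on their centre line; the grasp point (between the pads) lies 19 mm behind it; z points along the fingers, y is the line along which they close (so a half turn about z gives the same grasp; the last joint's range is limited). The gripper opens to 91 mm and grips with 3 to 60 N. Pads are 32 mm wide; open, the fingers measure 118 mm over their backs; the gripper's body (76 mm by 178 mm) begins 60 mm behind the grasp point.
Start: joints at [-68.01, 18.312, 89.639, -0, 72.044, -1.146], TCP at [225.931, -528.771, 213.976] pointing down, gripper open.
Joint ranges: [-177.97, 177.97], [-48.28, 115.42], [12.27, 149.76], [-77.06, 257.06], [2.81, 150.46], [-146.56, 146.56]. Speed limits (degrees/s): [147.25, 147.25, 180, 180, 180, 180].

### API

Orientations are given as [roll, pitch, yaw] about the fixed x, y, z axes, in that order (R = Rz(yaw) Ry(pitch) Rx(roll)).
In Python, from workcell import env, eyes gives the robot as it stands.
- The arm moves only by the tool send_rows, never from a script. Its argument "targets" is text: rows parted by semicolons, each of 7 numbers parted by spaces: the shift along the tool's x, y, z in m, then the turn, a rotation vector about the tool's x, y, z in degrees, then the opening in per cent of the stroke, from 0 (shut) to 100 (fully open). A call has 1 to 12 rows; each row is the pose to reach, as a shift and turn from the pose commanded when the call began, along the tool's axes at that moment; what a row does not reach only later rows make up. A row lasts 1/12 s, in which the tool goes at most 41.7 mm and 7.16 degrees, less where a joint would pass 70% of its speed; a pose out of reach is approached as far as the arm can. A call with a gripper value outside its range is refused whole. The fingers move at their own pace and stop on an object; "grip_force" is the grip in N (left out, the last holds). Time passes only in rows, so rows that repeat a pose let the fingers close. It gives the time, the measured TCP pose, the force, the opening and the grip force at its end, in the units of the state.
- env.state(): the state, without advancing time (a new reading comes with each control period).
- eyes.grab_frame(name): name is "scene" or "top" or "wrist"; returns a dict with "image" (420x560x3 uint8, blue, green, red), "fovy" (degrees; the focal length in pixels is half the picture's height over the tangent of half this angle, whatever the lens; pixels are square), "cx", "cy" (the principal point, pixels), "eye" and "attitude" of the camera in the world. Camera axes: x right, y up, looking along -z (the intrinsics and any distortion apply to the point x, -y, -z); pixel columns grow to the right and rows downward; lengths in mm; the calibration is good to about 2 mm. A picture is of the moment at which its call begins. There is no depth.
- env.job_done(): hands the job in; it is judged then, once.
The state is a dict: "time_s": time; "qpos": joint angles; "qvel": joint speeds; "effort": joint torques, N m; "ee_pos": TCP position; "ee_rot": TCP orientation; "force": force on the tool from outside, world axes, zero at the start; "torque": the same for the moment, N m; "gripper_width": finger opening in mm; "gripper_force": force on a finger pad.
Only numpy, scipy, OpenCV 4.12 (cv2) and the standard library are available. Lean on these libraries where they do the work, as an engineer would, in place of code of your own. Each camera call takes 0.05 s, during which the arm holds its last target. There are 200 camera calls.

### The job

Unload the round specimen mount: push the upright handle of the unloading slide it sits in all the way to its end stop, so that the mount drops into that slide's catch tray, then let go of the handle at the end so that it snaps back home by itself. Leave the square mount in the other, identical slide where it is.

Things in the scene. Friction and masses are not known exactly. Their poses are not given: they have to be found in the camera images.
- unloader: Low aluminium fixture with the round mount, fixed, 252 x 80 x 34 mm (x from -120 to 132); a twin holds the square one; their sides swap. Origin: on its midline, at bench height; x points along it the way the handle is pushed; z up. Its deck (34 mm high) ends at x = 38 mm; beyond it an open catch tray, inside x 38 to 128, y -36 to 36 mm, floor 6 mm and walls 34 mm above the bench.
- slide (a joint): Travel of its upright black handle along +x, m: 0 home, 0.060 end stop. A spring drives it home, 3 N at home, 9 N at the end, in about 0.3 s. Handle 12 mm thick (x), 26 wide (y), at home centred at x = -75, y = 0 mm, bare from 44 (carriage top) to 90 mm above the bench, free on all sides. A pusher plate, face 55 mm ahead of its centre, top 50 mm high, shoves the mount.
- round_mount: The mount to unload: black resin disc, 40 mm diameter, 20 mm high, small round steel section in its top, 40 to 85 g, loose, lying flat in a 46 mm wide channel on the deck, 1 to 5 mm ahead of the pusher plate. Origin: centre of its underside, 34 mm above the bench at the start; z up.
- square_mount: The mount to leave alone: black resin block 36 x 36 x 20 mm with a small square steel section in its top, in the channel of the twin fixture, near that fixture's middle. Origin: centre of its underside, 34 mm above the bench; z up.

How it is judged (in metres and radians):
On the way, in this order (a step that is already met when the one before it is completed fails the run):
1. the slide of the round mount is pushed to its end stop (within 5 mm) (value of joint slide above 0.055 m), for 0.1 s.
2. let go, the slide snaps back by its spring (faster than 0.15 m/s, not led back slowly) (velocity of joint slide below -0.15 m/s and value of joint slide between 0.008 and 0.05 m).
At the end, for the whole second after the job is handed in: The slide is home again (within 4 mm), the round mount lies at rest inside the catch tray of its own fixture, either way up, and the square mount is within 12 mm of where it started (value of joint slide below 0.004 m and x of round_mount in the frame of unloader between 0.036 and 0.13 m and y of round_mount in the frame of unloader between -0.038 and 0.038 m and z of round_mount in the frame of unloader below 0.031 m and linear speed of round_mount below 0.03 m/s and distance of square_mount from where it was at the start of the episode below 0.012 m); the robot touches nothing.
It fails at once if the square mount is moved by more than 12 mm (distance of square_mount from where it was at the start of the episode above 0.012 m).
It also fails if it takes over 29 s, if anything falls off the work surface, if the arm or the gripper's body presses on something with over 40 N, if the wrist force passes 120 N, or if a joint passes its speed limit or range.

## Working session

There is one attempt and no reset: what is moved stays moved. The work goes in short steps, Python scripts to look and compute and a tool call to move; the robot and the scene stay as the last step left them, time stands still between calls to the robot, and variables do not carry over. Pictures are saved under pics/ and viewed, at most 10 in all, crops included, and the job is handed in when it is done.

Besides the shell and the picture viewer there is one more tool, called after "Emit:" as name(argument=value, ...) on one line, values as JSON. send_rows: Moves the arm, as the interface text tells. Its arguments: {"type":"object","properties":{"targets":{"type":"string"},"grip_force":{"type":"number"}},"required":["targets"]}

```bash
mkdir -p pics; python3 - <<'E'
from workcell import env, eyes
import cv2
for n in("top","scene"):
    f=eyes.grab_frame(n); cv2.imwrite(f"pics/{n}0.png",f["image"])
    print(n,{k:v for k,v in f.items() if k!="image"})
print(env.state())
E
```

```text
top {'fovy': 44.204391375358924, 'cx': 279.374417074129, 'cy': 206.12438180709267, 'eye': array([345.32041113, -23.26903801, 897.77460095]), 'attitude': array([ 12.62973256,  -0.18352793, -83.20810833])}
scene {'fovy': 57.40595165463494, 'cx': 279.4599782709502, 'cy': 208.0904468330839, 'eye': array([ 881.85811631, -270.88121844,  561.74008179]), 'attitude': array([41.06863359, -0.86453291, 56.4280022 ])}
{'time_s': 0.1, 'qpos': array([-6.80120082e+01,  1.83469753e+01,  8.96984408e+01,  9.86448609e-05,
        7.20429001e+01, -1.14694097e+00]), 'qvel': array([ 0.06518135, -0.07228591, -0.14035561,  0.01551976, -0.01770956,
       -0.06858062]), 'effort': array([ 5.35578442e-05, -4.13332307e+01, -2.32509917e+01,  7.29229697e-02,
        4.22432029e-02, -7.25301061e-05]), 'ee_pos': array([ 225.74366133, -528.35621676,  213.221006  ]), 'ee_rot': array([-1.79911703e+02, -1.86156114e-03,  2.31349009e+01]), 'force': array([0.06922313, 0.06456998, 0.35260822]), 'torque': array([ 0.00906274, -0.01829833,  0.02601862]), 'gripper_force': 0.0, 'gripper_width': 91.25301240366667}
```

View pics/top0.png

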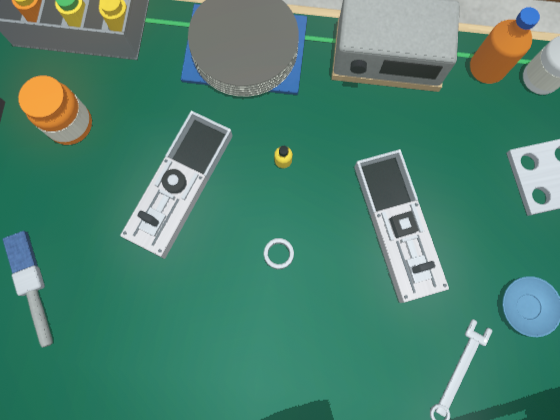

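View pics/scene0.png

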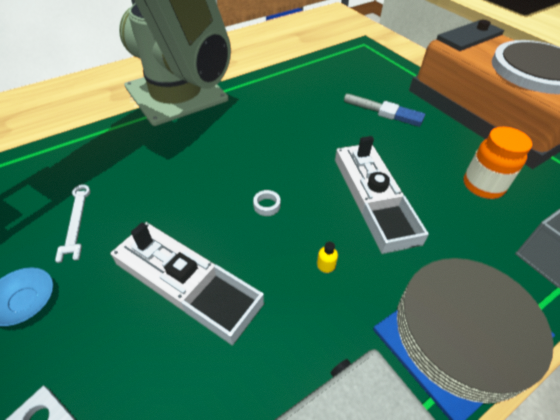

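The top view shows the round mount in the left fixture, at about (174,181). Its handle is near (148,218), and the fixture's corners are near (191,112), (231,131), (163,256) and (122,236). The scene view agrees: round mount in the fixture nearer the orange jar, handle on the robot side.

```bash
cat > h.py <<'E'
import numpy as np
from scipy.spatial.transform import Rotation as R
def cam(f):
    return (f["image"].shape[0]/2)/np.tan(np.radians(f["fovy"]/2)), R.from_euler("xyz",f["attitude"],degrees=True).as_matrix()
def back(f,px,z):
    k,M=cam(f); px=np.atleast_2d(px).astype(float); z=np.broadcast_to(z,len(px))
    d=np.c_[(px[:,0]-f["cx"])/k,-(px[:,1]-f["cy"])/k,-np.ones(len(px))]@M.T
    return f["eye"]+d*((z-f["eye"][2])/d[:,2])[:,None]
def proj(f,P):
    k,M=cam(f); c=(np.atleast_2d(P)-f["eye"])@M
    return np.c_[f["cx"]+k*c[:,0]/-c[:,2], f["cy"]-k*c[:,1]/-c[:,2]]
E
python3 - <<'E'
from workcell import env, eyes
import cv2,numpy as np
from h import *
f=eyes.grab_frame("top")
p=back(f,[(191,112),(231,131),(163,256),(122,236)],34)
print(p.round(1)); print([np.linalg.norm(p[i]-p[(i+1)%4]).round(1) for i in range(4)])
u=(p[0]+p[1]-p[2]-p[3]); u/=np.linalg.norm(u); c=p.mean(0); o=c-6*u; o[2]=0
yaw=np.degrees(np.arctan2(u[1],u[0])); print("o",o,"yaw",yaw)
v=np.array([-u[1],u[0],0]); W=lambda x,y,z:o+x*u+y*v+[0,0,z]
print("handle",W(-75,0,90), "behind",W(-95,0,70))
im=f["image"].copy(); im=cv2.resize(im[95:270,100:250],None,fx=4,fy=4,interpolation=cv2.INTER_CUBIC)[:,:]
im=im[:600] if 0 else im
P=[W(x,y,34) for x,y in((132,40),(132,-40),(-120,-40),(-120,40))]+[W(-75+a,b,90) for a in(-6,6) for b in(-13,13)]+[W(-18,0,54)]
for q in proj(f,np.array(P)): cv2.circle(im,tuple(((q-[100,95])*4+2).astype(int)),3,(0,0,255),-1)
cv2.imwrite("pics/c.png",cv2.resize(im,None,fx=.85,fy=.85))
E
```

```text
[[689.9 173.7  34. ]
 [662.9  97.9  34. ]
 [429.7 180.2  34. ]
 [454.9 254.6  34. ]]
[np.float64(80.5), np.float64(247.3), np.float64(78.5), np.float64(248.5)]
o [553.67637022 178.58657087   0.        ] yaw -19.20860056085137
handle [482.85184566 203.26220099  90.        ] behind [463.96530578 209.84236902  70.        ]
```

View pics/c.png

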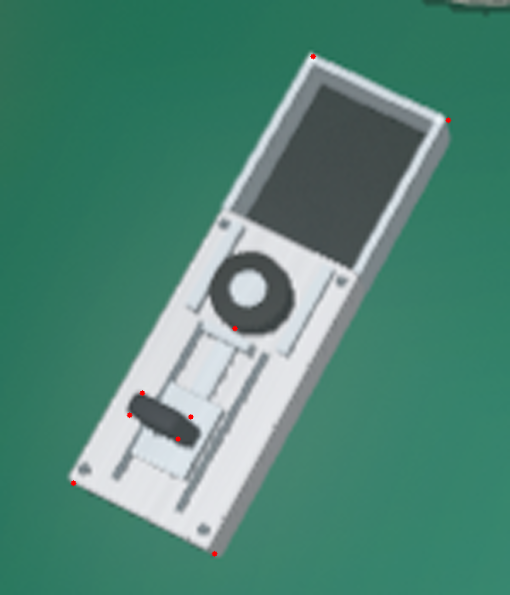

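The corners back-project to 248 x 80 mm against a nominal 252 x 80, so the fit is good. The fixture's yaw is about -19°. I'll go behind the handle with the fingers shut and tool x along the push direction.

Emit:
send_rows(targets="0.295 -0.361 0 0 0 25.4 0;0.295 -0.361 0 0 0 25.4 0;0.295 -0.361 0 0 0 25.4 0;0.295 -0.361 0 0 0 25.4 0;0.295 -0.361 0 0 0 25.4 0;0.295 -0.361 0 0 0 25.4 0;0.295 -0.361 0 0 0 25.4 0;0.295 -0.361 0 0 0 25.4 0;0.295 -0.361 0 0 0 25.4 0;0.295 -0.361 0 0 0 25.4 0;0.295 -0.361 0 0 0 25.4 0;0.295 -0.361 0 0 0 25.4 0", grip_force=20)

```text
time_s: 1.15
ee_pos: [355.9, -76.0, 214.0]
ee_rot: [-179.9, -0.0, -1.9]
force: [-0.8, -0.6, -0.9]
gripper_width: 14.0
gripper_force: 0.0
```

Emit:
send_rows(targets="0.075 -0.3015 0 0 0 17 0;0.075 -0.3015 0 0 0 17 0;0.075 -0.3015 0 0 0 17 0;0.075 -0.3015 0 0 0 17 0;0.075 -0.3015 0 0 0 17 0;0.075 -0.3015 0 0 0 17 0;0.075 -0.3015 0 0 0 17 0;0.075 -0.3015 0 0 0 17 0;0.075 -0.3015 0 0 0 17 0;0.075 -0.3015 0 0 0 17 0;0.075 -0.3015 0 0 0 17 0")

```text
time_s: 2.07
ee_pos: [441.8, 216.6, 213.3]
ee_rot: [179.9, 0.1, -19.2]
force: [-0.5, -0.6, -0.1]
gripper_width: 0.7
gripper_force: 0.0
```

```bash
python3 - <<'E'
from workcell import env, eyes
import cv2
f=eyes.grab_frame("wrist"); cv2.imwrite("pics/w1.png",f["image"]); print(f["eye"],f["attitude"],f["fovy"])
s=env.state(); print(s["ee_pos"],s["ee_rot"],s["gripper_width"])
E
```

```text
[513.17786809 192.258161   384.86682964] [ -15.27575894   -0.11972395 -109.25050048] 64.58181032121863
[441.7503034  216.06422018 213.58538255] [ 1.79912624e+02  3.54224878e-02 -1.93093983e+01] 0.4940723922889598
```

View pics/w1.png

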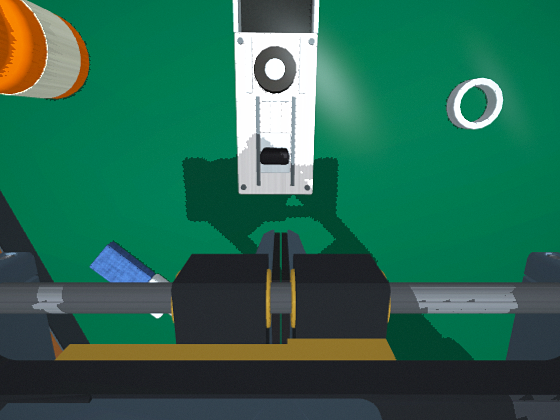

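The wrist view shows the round mount at (274,69), the handle at (274,156) and the fixture's rear corners at (240,193) and (313,194). The closed fingers sit behind it. I'll use this to refine the pose.

```bash
python3 - <<'E'
from workcell import env, eyes
import numpy as np
from h import *
f=eyes.grab_frame("wrist"); s=env.state(); t=s["ee_pos"]
p=back(f,[(240,193),(313,194),(235,33),(317,33),(274,69)],[34,34,34,34,54])
h=back(f,[(261,149),(289,149),(261,165),(289,165)],90)
y=np.radians(s["ee_rot"][2]); u=np.array([np.cos(y),np.sin(y)]); r=np.array([u[1],-u[0]])
for n,q in zip(["rl","rr","fl","fr","disc"]+["h"]*4,np.r_[p,h]): print(n,q.round(1),"ahead",((q-t)[:2]@u).round(1),"tool y",((q-t)[:2]@r).round(1))
E
```

```text
rl [456.5 256.9  34. ] ahead 0.3 tool y -43.6
rr [429.4 182.9  34. ] ahead -0.8 tool y 35.2
fl [603.6 205.1  34. ] ahead 156.2 tool y -43.5
fr [577.8 131.2  34. ] ahead 156.3 tool y 34.9
disc [558.5 181.3  54. ] ahead 121.6 tool y -6.0
h [496.1 214.9  90. ] ahead 51.5 tool y -17.1
h [488.  191.8  90. ] ahead 51.5 tool y 7.4
h [483.  219.8  90. ] ahead 37.6 tool y -17.3
h [474.8 196.3  90. ] ahead 37.6 tool y 7.5
```

Handle and disc check out: the midline is at tool y -4.5 mm and the handle's back face is about 39 mm ahead. I'll descend and then push.

Emit:
send_rows(targets="0 -0.0045 0.04 0 0 0 0;0 -0.0045 0.08 0 0 0 0;0 -0.0045 0.115 0 0 0 0;0 -0.0045 0.135 0 0 0 0;0 -0.0045 0.146 0 0 0 0;0 -0.0045 0.146 0 0 0 0;0.010 -0.0045 0.146 0 0 0 0;0.018 -0.0045 0.146 0 0 0 0;0.018 -0.0045 0.146 0 0 0 0")

```text
time_s: 2.92
ee_pos: [462.7, 215.2, 69.3]
ee_rot: [-179.9, -0.1, -19.4]
force: [-1.5, 1.1, 1.5]
gripper_width: 0.2
gripper_force: 1.2
```

Emit:
send_rows(targets="0.008 0 0 0 0 0 0;0.016 0 0 0 0 0 0;0.024 0 0 0 0 0 0;0.032 0 0 0 0 0 0;0.040 0 0 0 0 0 0;0.047 0 0 0 0 0 0;0.053 0 0 0 0 0 0;0.057 0 0 0 0 0 0;0.060 0 0 0 0 0 0;0.060 0 0 0 0 0 0;0.060 0 0 0 0 0 0")

```text
time_s: 3.83
ee_pos: [515.2, 196.1, 69.0]
ee_rot: [180.0, 0.3, -19.3]
force: [-8.9, 1.5, 6.1]
gripper_width: 0.5
gripper_force: 4.2
```

Emit:
send_rows(targets="0.002 0 0 0 0 0 0;0.004 0 0 0 0 0 0;0.005 0 0 0 0 0 0;0.005 0 0 0 0 0 0;0.005 0 0 0 0 0 0")

```text
time_s: 4.25
ee_pos: [518.5, 194.9, 69.0]
ee_rot: [179.9, 0.4, -19.4]
force: [-10.8, 4.7, 7.4]
gripper_width: 0.5
gripper_force: 5.9
```

Emit:
send_rows(targets="0.002 0 0 0 0 0 0;0.004 0 0 0 0 0 0;0.004 0 0 0 0 0 0;0.004 0 0 0 0 0 0")

```text
time_s: 4.58
ee_pos: [518.5, 194.8, 69.1]
ee_rot: [179.9, 0.9, -19.4]
force: [-20.3, 8.3, 14.4]
gripper_width: 0.5
gripper_force: 11.0
```

```bash
python3 - <<'E'
from workcell import env, eyes
import cv2
f=eyes.grab_frame("scene"); im=f["image"]
cv2.imwrite("pics/s2.png",cv2.resize(im[100:290,280:480],None,fx=3,fy=3)); s=env.state(); print(s["force"],s["ee_pos"])
E
```

```text
[-19.73751651   9.27811719  13.03074212] [518.5383922  194.79001571  69.09459993]
```

View pics/s2.png

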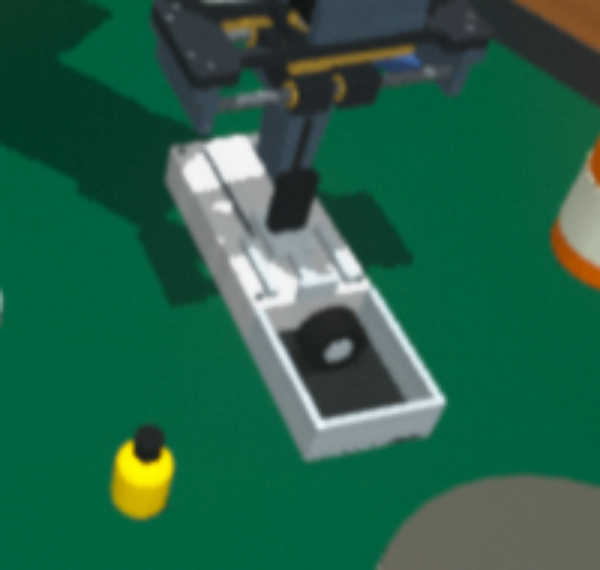

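The stop is reached: position stalls while the force climbs to 21 N. The mount is in the tray, tilted against the deck end at about (335,340) in the crop. I'll lift off quickly to release.

Emit:
send_rows(targets="0 0 -0.04 0 0 0 0;0 0 -0.08 0 0 0 0;-0.02 0 -0.115 0 0 0 0;-0.04 0 -0.14 0 0 0 0;-0.05 0 -0.15 0 0 0 0;-0.05 0 -0.15 0 0 0 0;-0.05 0 -0.15 0 0 0 0;-0.05 0 -0.15 0 0 0 0")

```text
time_s: 5.3
ee_pos: [478.5, 208.9, 216.4]
ee_rot: [179.9, 0.1, -19.3]
force: [-0.6, 0.2, 0.3]
gripper_width: 0.6
gripper_force: 0.0
```

```bash
python3 - <<'E'
from workcell import env, eyes
import cv2,numpy as np
f=eyes.grab_frame("scene"); a=cv2.resize(f["image"][100:290,280:480],(400,380))
g=eyes.grab_frame("wrist"); b=cv2.resize(g["image"],(400,300)); b=np.vstack([b,np.zeros((80,400,3),np.uint8)])
cv2.imwrite("pics/s3.png",np.hstack([a,b])); print(env.state()["force"])
E
```

```text
[0.06418713 0.19827901 0.26483989]
```

View pics/s3.png

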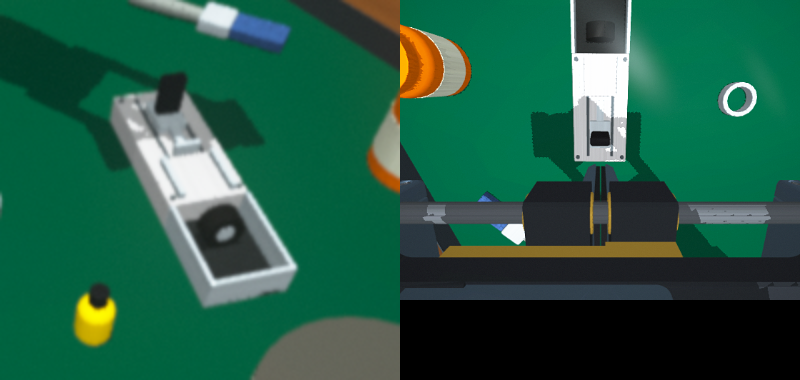

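The handle is home and nothing is touching it, but the disc stands on edge near the deck end. I need a closer look to judge its tilt.

```bash
python3 - <<'E'
from workcell import env, eyes
import cv2,numpy as np
im=[]
for n,(x,y,w,h) in {"scene":(350,180,90,80),"wrist":(225,0,110,98),"top":(155,100,90,80)}.items():
    f=eyes.grab_frame(n); im.append(cv2.resize(f["image"][y:y+h,x:x+w],(390,347) if n!="x" else 0,interpolation=cv2.INTER_CUBIC))
im=[cv2.resize(i,(266,236*1)) for i in im] if 0 else im
cv2.imwrite("pics/z.png",np.hstack(im[:2])); cv2.imwrite("pics/zt.png",im[2])
E
```

```text
(no output)
```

View pics/z.png

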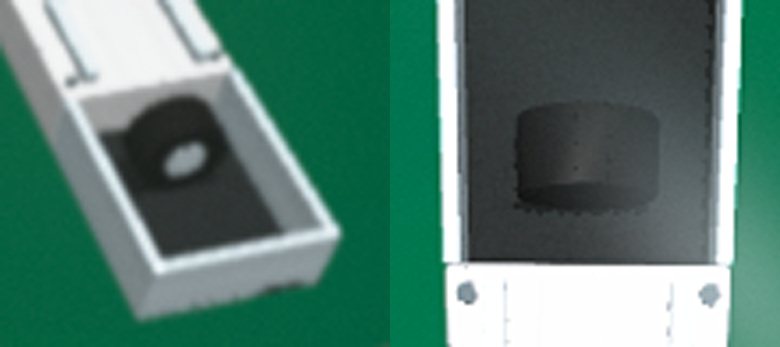

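View pics/zt.png

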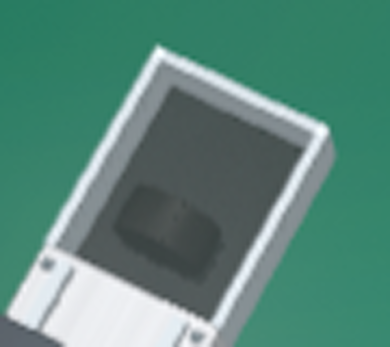

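The close-up shows the disc standing upright on its rim, clear of the walls by about 12 mm from the deck end. Its underside centre is then about 26 mm up, inside the 31 mm limit. I'll wait briefly and check that it's at rest.

```bash
python3 - <<'E'
from workcell import eyes
import numpy as np
np.save("a.npy",eyes.grab_frame("wrist")["image"][0:98,225:335])
E
```

Emit:
send_rows(targets="0 0 0 0 0 0 0;0 0 0 0 0 0 0;0 0 0 0 0 0 0;0 0 0 0 0 0 0;0 0 0 0 0 0 0;0 0 0 0 0 0 0;0 0 0 0 0 0 0;0 0 0 0 0 0 0;0 0 0 0 0 0 0;0 0 0 0 0 0 0;0 0 0 0 0 0 0;0 0 0 0 0 0 0")

```text
time_s: 6.6
ee_pos: [478.6, 209.5, 217.9]
ee_rot: [180.0, -0.0, -19.3]
force: [-0.1, 0.3, 0.4]
gripper_width: 0.7
gripper_force: 0.0
```

```bash
python3 - <<'E'
from workcell import eyes,env
import numpy as np,cv2
from h import *
f=eyes.grab_frame("wrist"); b=f["image"][0:98,225:335]; a=np.load("a.npy")
d=cv2.absdiff(a,b).max(2); print("diff",d.max(),(d>15).sum(), cv2.phaseCorrelate(a[:72,25:95].mean(2),b[:72,25:95].mean(2)))
s=env.state(); t=s["ee_pos"]; y=np.radians(s["ee_rot"][2]); u=np.array([np.cos(y),np.sin(y)])
k=110/390
pts=[(225+(c-390)*k,r*98/347) for c,r in((518,150),(660,150),(585,185),(585,208),(585,103),(585,262))]
for q in back(f,pts,[26,26,46,6,46,34]): print(q.round(1),"x_fix",((q[:2]-[553.7,178.6])@u).round(1),"y_fix",((q[:2]-[553.7,178.6])@[-u[1],u[0]]).round(1))
E
```

```text
diff 238 1004 ((0.15933402963312915, 0.2033432262987276), 1.0239515245416027)
[627.5 177.8  26. ] x_fix 69.9 y_fix 23.6
[614.4 140.2  26. ] x_fix 69.9 y_fix -16.3
[609.3 164.2  46. ] x_fix 57.3 y_fix 4.8
[610.3 163.9   6. ] x_fix 58.3 y_fix 4.8
[628.  157.7  46. ] x_fix 77.0 y_fix 4.8
[592.7 170.1  34. ] x_fix 39.6 y_fix 4.8
```

The underside plane measures x = 57–58 mm at both its top and bottom, and the disc is 40 mm wide and 20 mm thick. So it's upright, its underside centre is at z ≈ 26 mm, it isn't moving, and it meets the limits.

```bash
python3 -c "
from workcell import env
print(env.job_done())"
```

```text
the job is handed in; nothing more can be done
None
```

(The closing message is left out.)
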